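# Setting out the seasoning for dinner

## Robot

A 6-joint arm with a two-finger parallel gripper is mounted at the origin on the work surface. World frame = base frame: x ahead of the robot, y to its left, z up, the work surface at z = 0. Lengths are in m, angles in rad, forces in N, time in s.
With the tool pointing down it reaches from about 0.35 to 0.875 m from the base axis. Payload 15.5 kg.
Tool frame: the origin (TCP) lies midway between the tips of the shut fingers; the grasp point (between the pads) lies 19 mm behind it; z points along the fingers, y is the line along which they close (so a half turn about z gives the same grasp; the last joint's range is limited). The gripper opens to 85 mm and grips with 20 to 120 N. Pads are 22 mm wide; open, the fingers measure 114 mm over their backs; the gripper's body (76 mm by 85 mm) begins 54 mm behind the grasp point. The pads swing forward as they close: fully open they stand 13 mm farther back than shut.
Start: joints at [-0.096, 0.494, 1.345, -0, 1.302, -0.096], TCP at [0.625, 0, 0.231] pointing down, gripper open.
Joint ranges: [-2.91, 2.91], [-0.82, 2.16], [0.22, 2.67], [-1.22, 4.37], [0.12, 2.79], [-3.08, 3.08]. Speed limits (rad/s): [1.89, 1.89, 2.57, 3.01, 3.01, 3.01].

## Interface

Orientations are given as a unit quaternion [x, y, z, w].
In Python, from workcell import sensors, vision, r gives the robot as it stands. The module is installed in compiled form; this text tells all that it offers.
- The arm moves only by the shell command python3 -m jog 'ROWS'. ROWS is JSON, a list that holds one entry, the list of rows, each a list of 7 numbers: the opening, from 0 (shut) to 1 (fully open), then the shift along the tool's x, y, z in m, then the turn, a rotation vector about the tool's x, y, z in degrees. In form: [[[fingers, dx, dy, dz, ax, ay, az], ...]]. A call has 1 to 20 rows; each row shifts and turns the commanded pose from where the row before left it, along the tool's axes as they then stand; what a row does not reach is not made up. A row lasts 1/10 s, in which the tool goes at most 50 mm and 8.59 degrees, less where a joint would pass 70% of its speed; a pose out of reach is approached as far as the arm can. A call is refused whole if a number of a shift passes 0.05 or a number of a turn 8.59, either way. A call with a gripper value outside its range is refused whole. The fingers move at their own pace and stop on an object; the grip force is fixed at half the most. Time passes only in rows, so rows that do not move let the fingers close. It gives the time, the measured TCP pose, the force, the opening and the grip force at its end, in the units of the state.
- sensors.state(): the state, without advancing time (a new reading comes with each control period).
- vision.snapshot(name): name is "scene" or "side" or "wrist"; returns (picture, depth): 384x512x3 uint8, red, green, blue; 384x512 float32, m along the optical axis (not along the pixel's ray), 0 where there is no reading.
- vision.camera_info(name): a dict with "fx", "fy", "cx", "cy" (pixels), "position" and "orientation" of the camera in the world. Camera axes: x right, y up, looking along -z (the intrinsics and any distortion apply to the point x, -y, -z); pixel columns grow to the right and rows downward; lengths in m; the calibration is good to about 2 mm. A picture is of the moment at which its call begins: read the wrist's pose just before it. camera_info takes no time and is no camera call; for the wrist camera it gives the pose at the moment of the call.
- r.close_job(): hands the job in; it is judged then, once.
Trained networks look in the newest picture that a camera, given by its name, has taken for a name from the list of things; names that differ only in an ending like _2 or _b are one class to them, and where a whole thing is asked for, a point or a joint stands for the part that bears it (a point fixed in the world has none). Each returns a list of dicts, best first, with "p" (0 to 1); they miss things now and then, are a little off and sometimes report something else, mostly with a low value. They report only what shows in the picture. A call takes as long as a camera call. They do not tell look-alikes from the thing itself.
- vision.masks_of(camera, target): "mask" (384x512 bool, what is visible of it) and "extent" ([left, top, right, bottom] in pixels, round what is visible of it).
- vision.pinpoint(camera, target): "centre" ([column, row] in pixels: a listed point, or the origin of a listed thing).
The state is a dict: "t": time; "joint_pos": joint angles; "joint_vel": joint speeds; "joint_torque": joint torques, N m; "position": TCP position; "ee_rot": TCP orientation; "contact_force": force on the tool from outside, world axes, zero at the start; "torque": the same for the moment, N m; "gripper_width": finger opening in m; "grasp_force": force on a finger pad.
Only numpy, scipy, OpenCV 4.12 (cv2) and the standard library are available. Lean on these libraries where they do the work, as an engineer would, in place of code of your own. Each camera call takes 0.05 s, during which the arm holds its last target. There are 200 camera calls.

## Task

Set out the seasoning: press the edge of the wooden box's push-to-open flap until it clicks, stay on it as it springs up so that it rises gently instead of flying open, and let it go right back to its stop. Take out every seasoning tube that is in the box and drop each one, cap up, into a well of its own in the wooden table rack until it stands on the bottom, then press the flap shut until it clicks and stays closed. Leave the plate and the cup on it where they are.

Things in the scene. Friction and masses are not known exactly. Their poses are not given: they have to be found in the camera images.
- box: Low wooden seasoning box, fixed, 150 (x) x 310 (y) x 150 mm high, with a push-to-open flap on top. Origin: centre of its underside; x away from the robot to the hinge side, z up. Inside: one open compartment 124 x 290 mm, floor 10 mm above the table; the 16 mm robot-side wall ends 130 mm above the table, the 10 mm other walls 140 to 150. The tubes stand in a row along y, 70 mm apart.
- flap (a joint): Flap angle, rad: 0 closed and latched, grows as it opens, stop at 1.8 (leaning away from the robot; its spring keeps it there), -0.067 pressed right in. Touch latch: press the robot-side edge in to the stop, 10 mm (click at 8 mm; under 5 N), let up, and the spring flings it open at 7 rad/s unless something stays on it and rises slowly (keep below 3 rad/s). Push it down, press to the stop, let up: it latches at 0.
- flap_hinge (a point): Middle of the flap's hinge line, 70 mm to +x of the box's centre and 147 mm above the table, at mid-thickness of the flap. Axes as the box; the flap turns about its y. The spring pushes with some 1.5 N at the edge. Every full press and let-up swaps latched and free; a short press changes nothing; once free, it must rise past 0.25 rad before it can latch again.
- flap_edge (a point): Middle of the flap's free edge, on the outer (top) face; at the robot side when closed. The flap is a flat board, 145 mm from hinge to edge, 288 mm along the hinge, 10 mm thick, no handle; its own x points from edge to hinge, z out of the outer face. A latch pin stands 48 mm out of its underside near the edge, at mid-length: keep clear of it when open.
- rack: Loose wooden table rack (0.9 kg): a row of four square wells along its x, on a foot 226 x 90 x 10 mm. Origin: centre of its underside; z up. The well block is 214 x 52 mm and reaches to 80 mm above the table; wells are 36 x 36 mm, 70 mm deep (floor 10 mm above the table), 50 mm apart centre to centre. It stands on the table to the left or right of the box.
- rack_well0 (a point): Centre of the mouth of well 0 of the rack (80 mm above the table), -75 mm along the rack's x.
- rack_well1 (a point): Centre of the mouth of well 1 of the rack (80 mm above the table), -25 mm along the rack's x.
- rack_well2 (a point): Centre of the mouth of well 2 of the rack (80 mm above the table), 25 mm along the rack's x.
- rack_well3 (a point): Centre of the mouth of well 3 of the rack (80 mm above the table), 75 mm along the rack's x.
- tube0_mid (a point): Seasoning tube, a round closed plastic tube 28 mm in diameter and 120 mm long with a grey cap (top 34 mm), about 90 g; the point is its centre, half-way up; z along it, towards the cap. Stands upright inside the box at the start, top 130 mm above the table. All tubes are alike; three or all four of the four are there.
- tube1_mid (a point): Seasoning tube, a round closed plastic tube 28 mm in diameter and 120 mm long with a grey cap (top 34 mm), about 90 g; the point is its centre, half-way up; z along it, towards the cap. Stands upright inside the box at the start, top 130 mm above the table. All tubes are alike; three or all four of the four are there.
- tube2_mid (a point): Seasoning tube, a round closed plastic tube 28 mm in diameter and 120 mm long with a grey cap (top 34 mm), about 90 g; the point is its centre, half-way up; z along it, towards the cap. Stands upright inside the box at the start, top 130 mm above the table. All tubes are alike; three or all four of the four are there.
- tube3_mid (a point): Seasoning tube, a round closed plastic tube 28 mm in diameter and 120 mm long with a grey cap (top 34 mm), about 90 g; the point is its centre, half-way up; z along it, towards the cap. Stands upright inside the box at the start, top 130 mm above the table. All tubes are alike; three or all four of the four are there.
- plate: Yellow plastic plate, 200 mm across, 22 mm high, on the other side of the box from the rack; to be left alone. Origin: centre of its underside.
- cup: Blue plastic cup, 76 mm across, 90 mm high, standing on the plate; to be left alone. Origin: centre of its underside.
There are look-alikes about, which are no part of the job. Leave any red look-alike of the rack alone.

How it is judged:
On the way, in this order (a step that is already met when the one before it is completed fails the run):
1. the flap is pressed in until it clicks (value of joint flap below -0.05 rad).
2. the flap stands fully open (value of joint flap above 1.6 rad), for 0.3 s.
3. every tube that was in the box stands in the rack (z of tube0_mid in the frame of rack between 0.06 and 0.08 m and y of tube0_mid in the frame of rack between -0.016 and 0.016 m and x of tube0_mid in the frame of rack between -0.1 and 0.1 m and angle between each of tube0_mid, tube1_mid, tube2_mid, tube3_mid's own z axis and vertical below 0.25 rad and z of tube1_mid in the frame of rack between 0.06 and 0.08 m and y of tube1_mid in the frame of rack between -0.016 and 0.016 m and x of tube1_mid in the frame of rack between -0.1 and 0.1 m and z of tube2_mid in the frame of rack between 0.06 and 0.08 m and y of tube2_mid in the frame of rack between -0.016 and 0.016 m and x of tube2_mid in the frame of rack between -0.1 and 0.1 m and z of tube3_mid in the frame of rack between 0.06 and 0.08 m and y of tube3_mid in the frame of rack between -0.016 and 0.016 m and x of tube3_mid in the frame of rack between -0.1 and 0.1 m), for 0.2 s.
At the end, for the whole second after the job is handed in: Every tube of the start stands cap up in a well of the rack, on the well's bottom (within about 10 mm of height) and within 14 degrees of upright; the rack stands upright on the table; the flap is shut and stays latched by itself (within 0.03 rad of 0); all at rest and released (all of step 3 and value of joint flap between -0.03 and 0.03 rad and angle between rack's own z axis and vertical below 0.1 rad and height (world z) of rack below 0.01 m and linear speed of rack below 0.02 m/s); the robot touches nothing.
It fails at once if the flap flies open (faster than 3 rad/s) (value of joint flap above 0.15 rad and velocity of joint flap above 3 rad/s).
It fails at once if the plate or cup is moved (more than 30 mm) (distance of any of plate, cup from where it was at the start of the episode above 0.03 m).
Of tube0, tube1, tube2, tube3 only 3 to 4 are there at a start; the rules pass over those that are not, and their reading is None.
At some moment in a run one of rack may be knocked a few centimetres aside while the robot is not near it.
It also fails if it takes over 210 s, if anything falls off the work surface, if the arm or the gripper's body presses on something with over 40 N, if the wrist force passes 120 N, or if a joint passes its speed limit or range.

## Working session

There is one attempt and no reset: what is moved stays moved. The work goes in short steps, Python scripts to look and compute and a shell command to move; the robot and the scene stay as the last step left them, time stands still between calls to the robot, and variables do not carry over. Pictures are saved under pics/ and viewed, at most 14 in all, crops included, and the job is handed in when it is done.

```bash
mkdir -p pics; cat > h.py <<'E'
import numpy as np, cv2
from scipy.spatial.transform import Rotation as R
from workcell import sensors, vision, r
def snap(n,f=None):
    ci=vision.camera_info(n); p,d=vision.snapshot(n)
    if f: cv2.imwrite('pics/'+f,p[:,:,::-1])
    return p,d,ci
def world(ci,u,v,z):
    u=np.asarray(u,float);v=np.asarray(v,float)
    c=np.stack([(u-ci['cx'])/ci['fx']*z,-(v-ci['cy'])/ci['fy']*z,-z+0*u],-1)
    return R.from_quat(ci['orientation']).apply(c.reshape(-1,3)).reshape(c.shape)+ci['position']
def cloud(ci,d):
    v,u=np.mgrid[:d.shape[0],:d.shape[1]]
    return world(ci,u,v,d)
def pix(ci,P):
    c=R.from_quat(ci['orientation']).inv().apply(np.asarray(P)-ci['position'])
    return np.stack([ci['cx']+ci['fx']*c[...,0]/-c[...,2],ci['cy']-ci['fy']*c[...,1]/-c[...,2]],-1)
E
python3 - <<'E'
from h import *
s=sensors.state();print(s['position'],s['ee_rot'],s['contact_force'])
for n in ['scene','side']:
    p,d,ci=snap(n,n+'0.png');print(n,ci); P=cloud(ci,d)
    for t in ['box','flap_edge','flap','rack','plate','cup']:
        for m in vision.masks_of(n,t)[:3]:
            q=P[m['mask']&(d>0)]
            print(t,round(m['p'],2),m['extent'],np.round(np.median(q,0),3) if len(q) else '')
E
```

```text
[6.24661424e-01 4.37497036e-05 2.30707642e-01] [ 7.07088324e-01  7.07124995e-01 -3.79686179e-04 -4.46264200e-04] [-0.39154868 -0.36058538 -0.29455759]
scene {'fx': 441.01962669661174, 'fy': 441.01962669661174, 'cx': 252.57233306591607, 'cy': 197.99937669669555, 'position': array([0.85713836, 0.68134786, 1.08632956]), 'orientation': array([0.0971673 , 0.321591  , 0.89910237, 0.28062905])}
box 0.79 [163.1, 158.0, 269.7, 280.0] [0.538 0.055 0.151]
box 0.68 [168.7, 159.8, 264.5, 251.1] [0.519 0.019 0.153]
flap_edge 0.59 [168.9, 157.2, 266.7, 248.5] [0.518 0.018 0.153]
flap_edge 0.22 [163.8, 157.4, 268.4, 282.8] [0.537 0.054 0.151]
flap 0.69 [167.5, 158.7, 263.9, 247.6] [0.519 0.018 0.153]
rack 0.75 [353.1, 232.0, 424.8, 326.3] [0.244 0.418 0.052]
rack 0.73 [247.1, 268.1, 330.3, 350.9] [0.506 0.332 0.05 ]
plate 0.8 [141.8, 139.0, 201.0, 173.4] [ 0.441 -0.347  0.017]
cup 0.56 [248.4, 264.1, 328.3, 352.6] [0.507 0.332 0.049]
side {'fx': 364.0762333393272, 'fy': 364.0762333393272, 'cx': 258.2089325770689, 'cy': 193.19337690006034, 'position': array([ 0.23459522, -0.75691113,  0.87635891]), 'orientation': array([ 0.39112368, -0.04174583, -0.12298762,  0.91112765])}
box 0.84 [251.7, 154.2, 334.5, 266.3] [ 0.503 -0.085  0.148]
flap_edge 0.86 [255.7, 154.3, 333.1, 226.8] [ 0.514 -0.029  0.149]
flap 0.89 [254.4, 152.9, 338.4, 229.7] [ 0.514 -0.031  0.149]
rack 0.85 [221.8, 136.9, 283.1, 173.6] [0.468 0.297 0.057]
rack 0.56 [165.6, 126.4, 201.6, 182.5] [0.229 0.359 0.053]
plate 0.72 [283.6, 275.1, 362.2, 348.3] [ 0.493 -0.358  0.01 ]
cup 0.9 [305.1, 279.6, 334.0, 321.5] [ 0.491 -0.326  0.057]
```

```bash
python3 - <<'E'
import cv2,numpy as np
a=cv2.imread('pics/scene0.png');b=cv2.imread('pics/side0.png')
cv2.imwrite('pics/both0.png',cv2.resize(np.vstack([a[130:370,100:460],b[110:350,130:490]]),None,fx=1.2,fy=1.2))
E
```

```text
(no output)
```

View pics/both0.png

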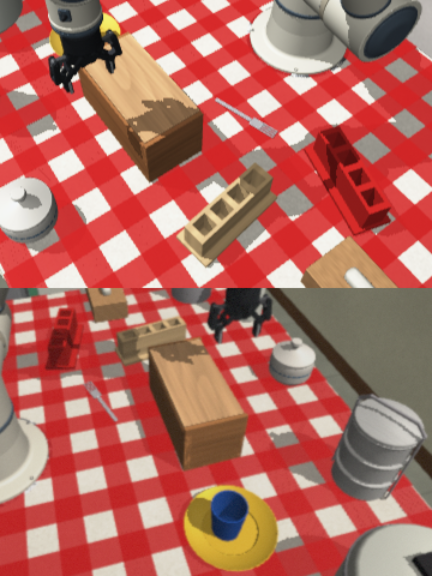

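Candidates for the rack: the wooden one at scene (290,310) and side (250,155), or the red one at scene (390,280) and side (183,155), which is the look-alike. I choose the wooden one. The box with the flap is at scene (215,215). The pot, tins and wooden board are clutter.

```bash
cat >> h.py <<'E'
def rect(pts):
    (c,wh,a)=cv2.minAreaRect((pts[:,:2]*1000).astype(np.float32)); return np.round(c,1),np.round(wh,1),round(a,2)
E
python3 - <<'E'
from h import *
A=[];B=[]
for n in ['scene','side']:
    p,d,ci=snap(n); P=cloud(ci,d)
    inb=(np.abs(P[...,0]-.53)<.2)&(np.abs(P[...,1])<.25)&(P[...,2]>.143)&(P[...,2]<.160)&(d>0)
    # keep big component
    k,l,st,_=cv2.connectedComponentsWithStats(cv2.morphologyEx(inb.astype(np.uint8),cv2.MORPH_OPEN,np.ones((3,3))));i=1+st[1:,4].argmax()
    q=P[l==i]; print(n,rect(q),np.median(q[:,2])); A.append(q)
    rr=(np.abs(P[...,0]-.49)<.16)&(np.abs(P[...,1]-.32)<.15)&(P[...,2]>.072)&(P[...,2]<.09)&(d>0)
    k,l,st,_=cv2.connectedComponentsWithStats(rr.astype(np.uint8));i=1+st[1:,4].argmax()
    q=P[l==i]; print(n,'rack',rect(q),np.median(q[:,2]),len(q)); B.append(q)
print(rect(np.vstack(A)),rect(np.vstack(B)))
p,d,ci=snap('scene')
print([ (m['p'],m['centre']) for m in vision.pinpoint('scene','rack_well0')],[ (m['p'],m['centre']) for m in vision.pinpoint('scene','rack_well3')])
for n in ['scene','side']:
  p,d,ci=snap(n)
  for t in ['flap_edge','flap_hinge']:
    for m in vision.pinpoint(n,t)[:2]:
        u,v=m['centre'];print(n,t,m['p'],world(ci,u,v,d[int(v),int(u)]))
c=p and None if False else None
p,d,ci=snap('scene'); cv2.imwrite('pics/rackcrop.png',cv2.resize(p[240:370,230:440,::-1],None,fx=3,fy=3))
E
```

```text
scene (array([519.9,  -8.1]), array([151. , 312.9]), 1.07) 0.15299633890410413
scene rack (array([496.7, 317.7]), array([216.3,  53.8]), 8.72) 0.08019696539299215 1114
side (array([517.4,  -9.5]), array([149.2, 314.3]), 1.62) 0.14926622308064863
side rack (array([495.5, 317.1]), array([214.7,  60.3]), 9.54) 0.07611784970648783 363
(array([519.6,  -9.4]), array([151.8, 315.5]), 1.12) (array([496.5, 317.2]), array([216.7,  60.3]), 9.54)
[(0.93, [405.7, 292.1]), (0.9, [299.3, 292.2]), (0.9, [269.0, 319.4]), (0.89, [379.1, 241.4]), (0.82, [312.7, 280.6]), (0.69, [401.4, 280.4]), (0.66, [279.2, 304.2]), (0.61, [390.4, 258.6])] [(0.93, [405.7, 292.1]), (0.9, [299.3, 292.2]), (0.9, [269.0, 319.4]), (0.89, [379.1, 241.4]), (0.82, [312.7, 280.6]), (0.69, [401.4, 280.4]), (0.66, [279.2, 304.2]), (0.61, [390.4, 258.6])]
scene flap_edge 0.61 [ 0.45217664 -0.00880593  0.15454867]
scene flap_hinge 0.87 [ 5.89785263e-01 -1.30058214e-04  1.44769023e-01]
side flap_edge 0.97 [ 0.44981181 -0.016777    0.15226079]
side flap_hinge 0.93 [ 0.66662     0.15507758 -0.00498845]
side flap_hinge 0.63 [0.44847408 0.01424675 0.12419573]
```

View pics/rackcrop.png

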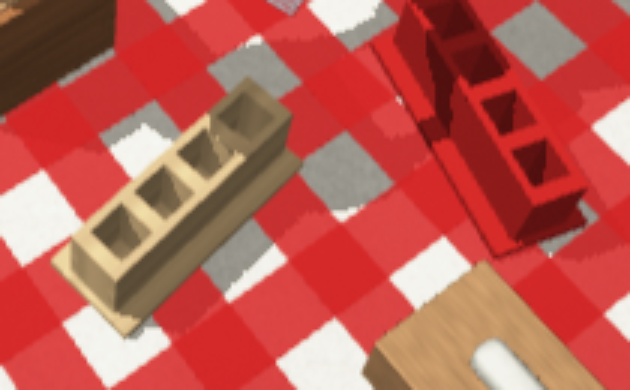

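The crop shows the wooden rack with four empty wells at scene (267–315, 275–325); the red one beside it is the look-alike. The box is centred at about (0.519,-0.009) with yaw 1.1°. I'll move above the flap edge with the fingers shut.

```bash
python3 -m jog '[[[0,0,0,0,0,0,0],[0,-0.002,-0.034,0.01,0,0,0],[0,-0.002,-0.034,0.01,0,0,0],[0,-0.002,-0.034,0.01,0,0,0],[0,-0.002,-0.034,0.01,0,0,0],[0,-0.002,-0.034,0.01,0,0,0],[0,0,0,0,0,0,0],[0,0,0,0.01,0,0,0],[0,0,0,0.004,0,0,0],[0,0,0,0,0,0,0]]]'
```

```text
t: 2.3
position: [0.4556, -0.01, 0.1666]
ee_rot: [0.707, 0.707, -0.0, -0.0]
contact_force: [0.4, -0.8, 0.4]
gripper_width: -0.0002
grasp_force: 0.0
```

```bash
python3 -m jog '[[[0,0,0,0.008,0,0,0],[0,0,0,0.004,0,0,0],[0,0,0,0.002,0,0,0],[0,0,0,0.002,0,0,0],[0,0,0,0.002,0,0,0],[0,0,0,0.002,0,0,0],[0,0,0,0.001,0,0,0],[0,0,0,0,0,0,0]]]'
```

```text
t: 3.1
position: [0.455, -0.01, 0.1462]
ee_rot: [0.707, 0.707, -0.0, -0.0]
contact_force: [-0.6, 0.3, 1.2]
gripper_width: -0.0001
grasp_force: 0.7
```

```bash
python3 -m jog '[[[0,0,0,0.001,0,0,0],[0,0,0,0.001,0,0,0],[0,0,0,0.001,0,0,0],[0,0,0,0,0,0,0]]]'
```

```text
t: 3.5
position: [0.4551, -0.01, 0.1433]
ee_rot: [0.707, 0.707, 0.0, 0.0]
contact_force: [-1.7, -0.5, 3.7]
gripper_width: 0.0004
grasp_force: 2.0
```

```bash
python3 -m jog '[[[0,0,0,0.001,0,0,0],[0,0,0,0.001,0,0,0],[0,0,0,0,0,0,0]]]'
```

```text
t: 3.8
position: [0.4554, -0.01, 0.1427]
ee_rot: [0.707, 0.707, 0.001, 0.001]
contact_force: [-9.3, 2.1, 38.2]
gripper_width: -0.0003
grasp_force: 19.8
```

```bash
python3 -m jog '[[[0,0,0,-0.003,0,0,0],[0,0,0,-0.003,0,0,0],[0,0,0.0065,-0.0033,0,0,0],[0,0,0.0065,-0.0033,0,0,0],[0,0,0.0018,-0.0104,0,0,0],[0,0,0.0018,-0.0104,0,0,0],[0,0,0.0018,-0.0104,0,0,0],[0,0,0.0045,-0.0103,0,0,0],[0,0,0.0045,-0.0103,0,0,0],[0,0,0.0045,-0.0103,0,0,0],[0,0,0,0,0,0,0]]]'; python3 - <<'E'
from h import *
snap('side','side1.png')
cv2.imwrite('pics/c1.png',cv2.resize(cv2.imread('pics/side1.png')[90:290,200:380],None,fx=2.5,fy=2.5))
E
```

```text
t: 4.9
position: [0.4881, -0.0101, 0.2177]
ee_rot: [0.707, 0.707, 0.001, 0.001]
contact_force: [-0.7, -0.6, 1.4]
gripper_width: 0.0001
grasp_force: 0.5
```

View pics/c1.png

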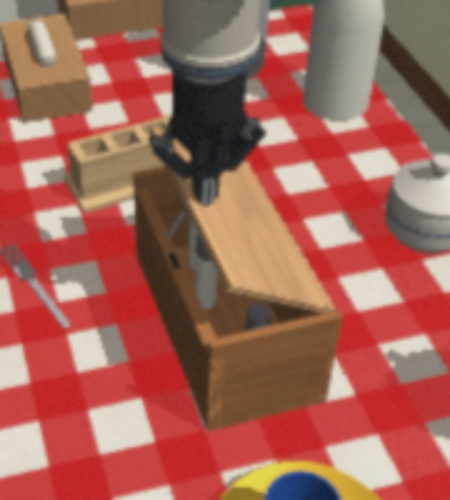

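The flap is riding up under the finger at about 0.5 rad, with tubes visible inside. Continuing along the arc.

```bash
python3 -m jog '[[[0,0,0.0067,-0.0083,0,0,0],[0,0,0.0067,-0.0083,0,0,0],[0,0,0.0067,-0.0083,0,0,0],[0,0,0.0089,-0.0069,0,0,0],[0,0,0.0089,-0.0069,0,0,0],[0,0,0.0089,-0.0069,0,0,0],[0,0,0.0114,-0.0022,0,0,0],[0,0,0.0114,-0.0022,0,0,0],[0,0,0.0114,-0.0022,0,0,0],[0,0,0.01,0,0,0,0],[0,0,0.01,0,0,0,0],[0,0,0.01,0,0,0,0],[0,0,0.011,0,0,0,0],[0,0,0.011,0,0,0,0],[0,0,0.011,0,0,0,0],[0,0,0.011,0,0,0,0],[0,0,0.012,0,0,0,0],[0,0,0.012,0,0,0,0],[0,0,0,0,0,0,0],[0,0,0,0,0,0,0]]]'
```

```text
t: 6.95
position: [0.6658, -0.01, 0.2679]
ee_rot: [0.707, 0.707, -0.0, -0.0]
contact_force: [-0.5, 0.9, 0.2]
gripper_width: -0.0003
grasp_force: 0.0
```

```bash
python3 - <<'E'
from h import *
snap('scene','s2.png');snap('side','side2.png')
a=cv2.imread('pics/s2.png')[110:310,130:350];b=cv2.imread('pics/side2.png')[90:290,170:390]
cv2.imwrite('pics/c2.png',cv2.resize(np.hstack([a,b]),None,fx=1.8,fy=1.8))
E
```

```text
(no output)
```

View pics/c2.png

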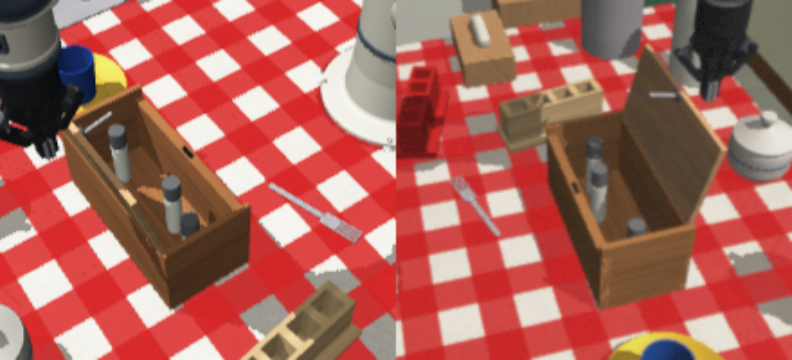

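The flap stands fully open, and three tubes show in the scene half of the picture (grey caps at about (117,133), (172,185), (190,222) in the crop). Now locating the caps.

```bash
python3 - <<'E'
from h import *
for n in ['scene','side']:
    p,d,ci=snap(n); P=cloud(ci,d)
    m=(np.abs(P[...,0]-.52)<.055)&(np.abs(P[...,1]+.009)<.14)&(P[...,2]>.09)&(P[...,2]<.136)&(d>0)
    k,l,st,_=cv2.connectedComponentsWithStats(m.astype(np.uint8))
    for i in range(1,k):
        if st[i,4]>15:
            q=P[l==i];t=q[q[:,2]>.125];print(n,st[i,4],q[:,2].max().round(3),len(t),t.mean(0).round(4) if len(t) else '',t.min(0) if len(t) else '',t.max(0) if len(t) else '')
    for k_ in range(1):
        for m in vision.pinpoint(n,'tube0_mid'):
            u,v=m['centre'];print(n,round(m['p'],2),world(ci,u,v,d[int(v),int(u)]).round(3))
E
```

```text
scene 140 0.134 64 [ 0.5233 -0.1108  0.13  ] [ 0.51024574 -0.12488079  0.12527705] [ 0.53602468 -0.09853157  0.134217  ]
scene 150 0.135 73 [0.5071 0.0285 0.1303] [0.49290772 0.01425075 0.12556335] [0.52032256 0.04302459 0.13478398]
scene 126 0.135 78 [0.5213 0.1009 0.1304] [0.50754011 0.08497376 0.12570179] [0.53443623 0.11390214 0.13495935]
scene 0.56 [ 0.525 -0.102  0.093]
side 112 0.13 36 [0.5184 0.0964 0.1268] [0.50649546 0.08389581 0.12529405] [0.53116165 0.11005988 0.13004843]
side 114 0.13 40 [0.5057 0.0256 0.1267] [0.49354909 0.01138561 0.12512122] [0.5181827  0.03926165 0.12961858]
side 97 0.129 52 [ 0.5211 -0.1136  0.1273] [ 0.50864737 -0.12854453  0.12535285] [ 0.5341457  -0.1017758   0.12903112]
side 0.74 [0.468 0.282 0.029]
```

```bash
python3 -m jog '[[[0.55,0,0,-0.04,0,0,0],[0.55,0,0,-0.04,0,0,0],[0.55,0,0,-0.04,0,0,0],[0.55,0.005,-0.04,0,0,0,0],[0.55,0.01,-0.04,0,0,0,0],[0.55,0.01,-0.04,0,0,0,0],[0.55,0.01,-0.035,0,0,0,0],[0.55,0,0,0,0,0,0],[0.55,0,0,0,0,0,0]]]'; python3 - <<'E'
from h import *
s=sensors.state();p,d,ci=snap('wrist','w1.png'); P=cloud(ci,d)
print(s['position'],ci['position'],s['gripper_width'],R.from_quat(ci['orientation']).as_matrix().round(2)[:,2])
m=(np.abs(P[...,0]-.52)<.06)&(np.abs(P[...,1]+.009)<.14)&(P[...,2]>.1)&(P[...,2]<.136)&(d>0)
k,l,st,_=cv2.connectedComponentsWithStats(m.astype(np.uint8))
for i in range(1,k):
    if st[i,4]>15:
        q=P[l==i];t=q[q[:,2]>.124];print(st[i,4],len(t),t.mean(0).round(4),(t.min(0)+t.max(0))/2)
for n in ['tube0_mid']:
    print([(round(m['p'],2),m['centre']) for m in vision.pinpoint('wrist',n)])
E
```

```text
t: 8.15
position: [0.5105, 0.0251, 0.3889]
ee_rot: [0.707, 0.707, 0.0, 0.001]
contact_force: [0.2, 0.3, -0.0]
gripper_width: 0.0472
grasp_force: 0.0
[0.51054087 0.02511327 0.38885374] [0.51031807 0.10288327 0.53118325] 0.04719733563961609 [-0.    0.3   0.95]
482 482 [0.5187 0.1001 0.1299] [0.51864013 0.10012106 0.12971417]
477 421 [0.5051 0.0284 0.1298] [0.50528128 0.02786828 0.12826938]
411 181 [ 0.4611 -0.0886  0.1291] [ 0.46145551 -0.07294649  0.1280606 ]
478 329 [ 0.5211 -0.1101  0.1297] [ 0.52077966 -0.11112285  0.12833391]
[(0.83, [267.8, 230.1]), (0.71, [265.0, 152.9]), (0.37, [405.5, 225.4])]
```

View pics/w1.png

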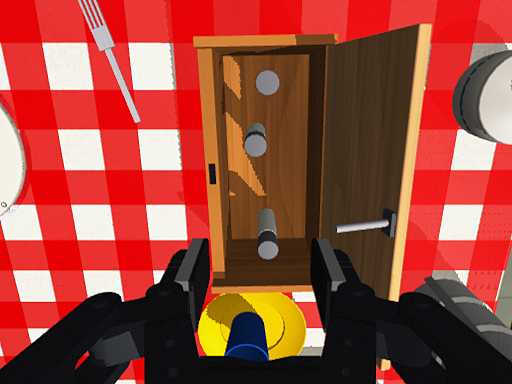

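From above, three caps at wrist (267,82), (255,145), (268,245); the latch pin at (360,227) stays clear. The camera is on the +y side. I'll grasp the tube at (0.519,0.100) first.

```bash
python3 -m jog '[[[0.55,0.025,0.003,0.03,0,0,0],[0.55,0.025,0.003,0.03,0,0,0],[0.55,0.025,0.0025,0.03,0,0,0],[0.55,0,0,0.04,0,0,0],[0.55,0,0,0.04,0,0,0],[0.55,0,0,0.04,0,0,0],[0.55,0,0,0.035,0,0,0],[0.55,0,0,0.03,0,0,0],[0.55,0,0,0.02,0,0,0],[0.55,0,0,0,0,0,0]]]'
```

```text
t: 9.25
position: [0.5187, 0.0997, 0.0903]
ee_rot: [0.707, 0.707, -0.002, -0.002]
contact_force: [-0.4, -0.6, 0.8]
gripper_width: 0.047
grasp_force: 0.0
```

```bash
python3 -m jog '[[[0,0,0,0,0,0,0],[0,0,0,0,0,0,0],[0,0,0,0,0,0,0],[0,0,0,0,0,0,0],[0,0,0,0,0,0,0],[0,0,0,-0.01,0,0,0],[0,0,0,-0.03,0,0,0],[0,0,0,-0.04,0,0,0],[0,0,0,-0.04,0,0,0],[0,0,0,-0.04,0,0,0],[0,0,0,0,0,0,0]]]'
```

```text
t: 10.35
position: [0.5216, 0.1002, 0.259]
ee_rot: [0.707, 0.707, 0.003, 0.003]
contact_force: [1.1, 0.6, -1.7]
gripper_width: 0.0268
grasp_force: 59.2
```

```bash
cat >> h.py <<'E'
def rack(n='scene'):
    p,d,ci=snap(n); P=cloud(ci,d)
    m=(P[...,0]>.33)&(P[...,0]<.68)&(P[...,1]>.2)&(P[...,1]<.5)&(P[...,2]>.074)&(P[...,2]<.087)&(d>0)&~((p[...,0]>120)&(p[...,1].astype(int)<70))
    k,l,st,_=cv2.connectedComponentsWithStats(m.astype(np.uint8));i=1+st[1:,4].argmax()
    q=P[l==i]; return rect(q),len(q),np.median(q[:,2]).round(4)
E
python3 - <<'E'
from h import *
print(sensors.state()['gripper_width'],rack())
E
```

```text
0.02675997136832943 ((array([496.7, 317.9]), array([216.3,  54.3]), 8.59), 1066, np.float64(0.0803))
```

```bash
python3 -m jog '[[[0,0.038,0.008,0,0,0,0],[0,0.038,0.008,0,0,0,0],[0,0.038,0.008,0,0,0,0],[0,0.038,0.008,0,0,0,0],[0,0.038,0.008,0,0,0,0],[0,0.038,0.009,0,0,0,0],[0,0,0,0,0,0,8.1],[0,0,0,0,0,0,8.1],[0,0,0,0,0,0,8.1],[0,0,0,0,0,0,8.1],[0,0,0,0,0,0,8.1],[0,0,0,0,0,0,8.1],[0,0,0,0,0,0,8.1],[0,0,0,0,0,0,8.1],[0,0,0,0,0,0,8.1],[0,0,0,0,0,0,8.4],[0,0,0,0,0,0,0],[0,0,0,0,0,0,0]]]'; python3 - <<'E'
from h import *
s=sensors.state();R0=R.from_quat(s['ee_rot']).as_matrix();print(s['position'],R0.round(3).tolist(),s['gripper_width'])
print(rack('scene'));print(rack('wrist'))
snap('wrist','w2.png')
E
```

```text
t: 12.2
position: [0.568, 0.3278, 0.2525]
ee_rot: [0.997, 0.078, -0.001, 0.0]
contact_force: [0.4, -0.7, -0.7]
gripper_width: 0.0266
grasp_force: 59.2
[0.56803124 0.32783644 0.25251925] [[0.988, 0.156, -0.001], [0.156, -0.988, -0.001], [-0.001, 0.0, -1.0]] 0.026551737278297613
((array([496.6, 317.8]), array([216.6,  54.1]), 8.65), 1016, np.float64(0.0803))
((array([549. , 327.4]), array([105.5,  52.1]), 9.04), 1979, np.float64(0.0798))
```

View pics/w2.png

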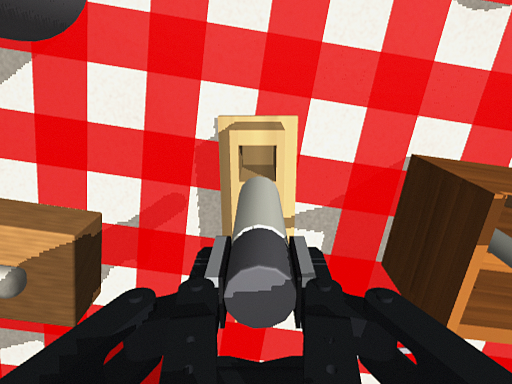

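The tube hangs upright and the well is in line below it. The wrist view and the scene agree to about 1.5 mm. Lowering.

```bash
python3 -m jog '[[[0,0.0023,-0.0019,0.02,0,0,0],[0,0,0,0.03,0,0,0],[0,0,0,0.025,0,0,0],[0,0,0,0,0,0,0],[0,0,0,0.01,0,0,0],[0,0,0,0.01,0,0,0],[0,0,0,0,0,0,0]]]'
```

```text
t: 13.05
position: [0.5701, 0.3301, 0.1575]
ee_rot: [0.997, 0.076, -0.0, 0.0]
contact_force: [0.1, 0.3, -1.1]
gripper_width: 0.0267
grasp_force: 59.3
```

```bash
python3 -m jog '[[[0,0,0,0.01,0,0,0],[0,0,0,0.01,0,0,0],[0,0,0,0.01,0,0,0],[0,0,0,0.01,0,0,0],[0,0,0,0.01,0,0,0],[0,0,0,0.01,0,0,0],[0,0,0,0,0,0,0]]]'
```

```text
t: 13.75
position: [0.5696, 0.3299, 0.0964]
ee_rot: [0.997, 0.076, -0.001, 0.0]
contact_force: [-0.5, -0.5, -0.1]
gripper_width: 0.027
grasp_force: 59.3
```

```bash
python3 -m jog '[[[0,0,0,0.003,0,0,0],[0.3,0,0,0,0,0,0],[0.55,0,0,0,0,0,0],[0.55,0,0,0,0,0,0],[0.55,0,0,0,0,0,0],[0.55,0,0,-0.03,0,0,0],[0.55,0,0,-0.045,0,0,0],[0.55,0,0,-0.045,0,0,0],[0.55,0,0,-0.045,0,0,0],[0.55,0,0,0,0,0,-8.1],[0.55,0,0,0,0,0,-8.1],[0.55,0,0,0,0,0,-8.1],[0.55,0,0,0,0,0,-8.1],[0.55,0,0,0,0,0,-8.1],[0.55,0,0,0,0,0,-8.1],[0.55,0,0,0,0,0,-8.1],[0.55,0,0,0,0,0,-8.1],[0.55,0,0,0,0,0,-8.1],[0.55,0,0,0,0,0,-8.3]]]'; python3 - <<'E'
from h import *
s=sensors.state();print(R.from_quat(s['ee_rot']).as_matrix().round(3).tolist(),s['gripper_width'])
print(rack('scene'))
p,d,ci=snap('scene');P=cloud(ci,d)
m=(P[...,0]>.35)&(P[...,0]<.65)&(P[...,1]>.25)&(P[...,1]<.42)&(P[...,2]>.095)&(P[...,2]<.2)&(d>0)
q=P[m];t=q[q[:,2]>q[:,2].max()-.006];print(len(q),q[:,2].max(),t.mean(0),q.mean(0))
E
```

```text
t: 15.65
position: [0.5704, 0.3302, 0.2604]
ee_rot: [0.706, 0.709, 0.0, 0.0]
contact_force: [1.0, -0.1, -0.4]
gripper_width: 0.0471
grasp_force: 0.0
[[-0.004, 1.0, 0.0], [1.0, 0.004, 0.0], [0.0, 0.0, -1.0]] 0.047068802853449304
((array([496.7, 317.7]), array([215.4,  54.2]), 9.06), 1008, np.float64(0.0804))
170 0.13375908318842777 [0.57266948 0.33044874 0.13079558] [0.57511196 0.3333523  0.1229453 ]
```

```bash
python3 -m jog '[[[0.55,-0.0432,-0.0093,0,0,0,0],[0.55,-0.0432,-0.0093,0,0,0,0],[0.55,-0.0432,-0.0093,0,0,0,0],[0.55,-0.0432,-0.0093,0,0,0,0],[0.55,-0.0432,-0.0093,0,0,0,0],[0.55,-0.0432,-0.0093,0,0,0,0],[0.55,-0.0432,-0.0092,0,0,0,0],[0.55,0,0,0.02,0,0,0],[0.55,0,0,0.04,0,0,0],[0.55,0,0,0.04,0,0,0],[0.55,0,0,0.03,0,0,0],[0.55,0,0,0,0,0,0],[0.55,0,0,0,0,0,0]]]'
```

```text
t: 17.05
position: [0.5051, 0.0279, 0.1308]
ee_rot: [0.709, 0.706, -0.0, -0.0]
contact_force: [0.0, -0.3, 0.3]
gripper_width: 0.0472
grasp_force: 0.0
```

```bash
python3 -m jog '[[[0.55,0,0,0.03,0,0,0],[0.55,0,0,0.0105,0,0,0],[0.55,0,0,0,0,0,0],[0,0,0,0,0,0,0],[0,0,0,0,0,0,0],[0,0,0,0,0,0,0],[0,0,0,0,0,0,0],[0,0,0,0,0,0,0],[0,0,0,-0.01,0,0,0],[0,0,0,-0.03,0,0,0],[0,0,0,-0.04,0,0,0],[0,0,0,-0.04,0,0,0],[0,0,0,-0.04,0,0,0],[0,0,0,0,0,0,0]]]'; python3 - <<'E'
from h import *
print(rack())
E
```

```text
t: 18.45
position: [0.5072, 0.0279, 0.2559]
ee_rot: [0.708, 0.706, 0.003, 0.004]
contact_force: [-0.5, -0.3, -1.8]
gripper_width: 0.0266
grasp_force: 59.4
((array([496.4, 317.7]), array([215.9,  54. ]), 9.27), 1012, np.float64(0.0804))
```

```bash
python3 -m jog '[[[0,0.042,0.0022,0,0,0,0],[0,0.042,0.0022,0,0,0,0],[0,0.042,0.0022,0,0,0,0],[0,0.042,0.0022,0,0,0,0],[0,0.042,0.0022,0,0,0,0],[0,0.042,0.0022,0,0,0,0],[0,0.042,0.0022,0,0,0,0],[0,0,0,0,0,0,8.1],[0,0,0,0,0,0,8.1],[0,0,0,0,0,0,8.1],[0,0,0,0,0,0,8.1],[0,0,0,0,0,0,8.1],[0,0,0,0,0,0,8.1],[0,0,0,0,0,0,8.1],[0,0,0,0,0,0,8.1],[0,0,0,0,0,0,8.1],[0,0,0,0,0,0,8.1],[0,0,0,0,0,0,0],[0,0,0,0,0,0,0]]]'; python3 - <<'E'
from h import *
s=sensors.state();R0=R.from_quat(s['ee_rot']).as_matrix();print(R0.round(3).tolist())
print(rack())
p,d,ci=snap('wrist','w3.png')
# own tube top in the wrist view
P=cloud(ci,d);tc=s['position']
m=(np.hypot(P[...,0]-tc[0],P[...,1]-tc[1])<.022)&(P[...,2]>tc[2]+.034)&(P[...,2]<tc[2]+.05)&(d>0);q=P[m];print(len(q),(q.min(0)+q.max(0))/2-tc)
E
```

```text
t: 20.4
position: [0.5204, 0.3217, 0.2492]
ee_rot: [0.997, 0.08, -0.001, 0.0]
contact_force: [-0.8, -1.2, -1.1]
gripper_width: 0.027
grasp_force: 59.3
[[0.987, 0.159, -0.001], [0.159, -0.987, -0.0], [-0.001, 0.0, -1.0]]
((array([496. , 317.8]), array([216.5,  54. ]), 9.02), 962, np.float64(0.0802))
5679 [0.00063128 0.00182156 0.04199039]
```

```bash
python3 -m jog '[[[0,0,0,0.02,0,0,0],[0,0,0,0.03,0,0,0],[0,0,0,0.025,0,0,0],[0,0,0,0,0,0,0],[0,0,0,0.01,0,0,0],[0,0,0,0.01,0,0,0],[0,0,0,0,0,0,0]]]'
```

```text
t: 21.2
position: [0.5205, 0.3218, 0.1541]
ee_rot: [0.997, 0.078, -0.0, 0.0]
contact_force: [-0.4, 0.2, -1.7]
gripper_width: 0.0268
grasp_force: 59.3
```

Clear entry. Lowering, releasing and returning.

```bash
python3 -m jog '[[[0,0,0,0.01,0,0,0],[0,0,0,0.01,0,0,0],[0,0,0,0.01,0,0,0],[0,0,0,0.01,0,0,0],[0,0,0,0.01,0,0,0],[0,0,0,0.008,0,0,0],[0,0,0,0.003,0,0,0],[0,0,0,0,0,0,0]]]'; python3 -m jog '[[[0.3,0,0,0,0,0,0],[0.55,0,0,0,0,0,0],[0.55,0,0,0,0,0,0],[0.55,0,0,0,0,0,0],[0.55,0,0,-0.03,0,0,0],[0.55,0,0,-0.045,0,0,0],[0.55,0,0,-0.045,0,0,0],[0.55,0,0,-0.045,0,0,0],[0.55,0,0,0,0,0,-8.1],[0.55,0,0,0,0,0,-8.1],[0.55,0,0,0,0,0,-8.1],[0.55,0,0,0,0,0,-8.1],[0.55,0,0,0,0,0,-8.1],[0.55,0,0,0,0,0,-8.1],[0.55,0,0,0,0,0,-8.1],[0.55,0,0,0,0,0,-8.1],[0.55,0,0,0,0,0,-8.1],[0.55,0,0,0,0,0,-8.1]]]'; python3 - <<'E'
from h import *
print(rack('scene'))
p,d,ci=snap('scene');P=cloud(ci,d)
m=(P[...,0]>.35)&(P[...,0]<.65)&(P[...,1]>.25)&(P[...,1]<.42)&(P[...,2]>.126)&(P[...,2]<.2)&(d>0)
k,l,st,_=cv2.connectedComponentsWithStats(m.astype(np.uint8))
for i in range(1,k):
    if st[i,4]>8: print(st[i,4],P[l==i].mean(0))
E
```

```text
t: 22.0
position: [0.5206, 0.3218, 0.0932]
ee_rot: [0.997, 0.078, -0.0, 0.0]
contact_force: [1.1, -0.1, -0.7]
gripper_width: 0.0267
grasp_force: 59.3
t: 23.8
position: [0.5207, 0.3219, 0.2588]
ee_rot: [0.706, 0.709, 0.0, 0.0]
contact_force: [0.1, -0.2, -0.6]
gripper_width: 0.0471
grasp_force: 0.0
((array([497. , 317.3]), array([216.7,  54.7]), 9.03), 965, np.float64(0.0804))
103 [0.52329187 0.32226118 0.13047787]
107 [0.57302727 0.33090914 0.13050947]
```

```bash
python3 -m jog '[[[0.55,-0.0433,0,0,0,0,0],[0.55,-0.0433,0,0,0,0,0],[0.55,-0.0433,0,0,0,0,0],[0.55,-0.0433,0,0,0,0,0],[0.55,-0.0433,0,0,0,0,0],[0.55,-0.0433,0,0,0,0,0],[0.55,-0.0433,0,0,0,0,0],[0.55,-0.0433,0,0,0,0,0],[0.55,-0.0433,0,0,0,0,0],[0.55,-0.0433,-0.0014,0,0,0,0],[0.55,0,0,0.02,0,0,0],[0.55,0,0,0.04,0,0,0],[0.55,0,0,0.04,0,0,0],[0.55,0,0,0.03,0,0,0],[0.55,0,0,0,0,0,0],[0.55,0,0,0,0,0,0]]]'
```

```text
t: 25.5
position: [0.5188, -0.1111, 0.1293]
ee_rot: [0.709, 0.706, -0.0, -0.0]
contact_force: [0.0, 0.8, 1.5]
gripper_width: 0.0469
grasp_force: 0.0
```

```bash
python3 -m jog '[[[0.55,0,0.002,0.03,0,0,0],[0.55,0,0,0.009,0,0,0],[0.55,0,0,0,0,0,0],[0,0,0,0,0,0,0],[0,0,0,0,0,0,0],[0,0,0,0,0,0,0],[0,0,0,0,0,0,0],[0,0,0,0,0,0,0],[0,0,0,-0.01,0,0,0],[0,0,0,-0.03,0,0,0],[0,0,0,-0.04,0,0,0],[0,0,0,-0.04,0,0,0],[0,0,0,-0.04,0,0,0],[0,0,0,0,0,0,0],[0,0,0,0,0,0,0]]]'; python3 - <<'E'
from h import *
print(rack())
E
```

```text
t: 27.0
position: [0.5209, -0.1111, 0.2514]
ee_rot: [0.708, 0.706, 0.001, 0.001]
contact_force: [-0.7, -0.5, -0.3]
gripper_width: 0.0265
grasp_force: 59.3
((array([521.4, 324.6]), array([215.9,  54.1]), 8.98), 993, np.float64(0.0806))
```

The rack was knocked about 25 mm in +x. The new centre is about (0.521,0.325), yaw 9°; re-aiming at the third well.

```bash
python3 -m jog '[[[0,0.0433,-0.0026,0,0,0,0],[0,0.0433,-0.0026,0,0,0,0],[0,0.0433,-0.0026,0,0,0,0],[0,0.0433,-0.0026,0,0,0,0],[0,0.0433,-0.0026,0,0,0,0],[0,0.0433,-0.0026,0,0,0,0],[0,0.0433,-0.0026,0,0,0,0],[0,0.0433,-0.0026,0,0,0,0],[0,0.0433,-0.0026,0,0,0,0],[0,0.0433,-0.0026,0,0,0,0],[0,0,0,0,0,0,8.1],[0,0,0,0,0,0,8.1],[0,0,0,0,0,0,8.1],[0,0,0,0,0,0,8.1],[0,0,0,0,0,0,8.1],[0,0,0,0,0,0,8.1],[0,0,0,0,0,0,8.1],[0,0,0,0,0,0,8.1],[0,0,0,0,0,0,8.1],[0,0,0,0,0,0,8.1]]]'; python3 -m jog '[[[0,0,0,0,0,0,0],[0,0,0,0,0,0,0]]]'; python3 - <<'E'
from h import *
s=sensors.state();R0=R.from_quat(s['ee_rot']).as_matrix();print(R0.round(3).tolist())
print(rack())
p,d,ci=snap('scene','s3.png');P=cloud(ci,d)
m=(P[...,0]>.35)&(P[...,0]<.68)&(P[...,1]>.25)&(P[...,1]<.42)&(P[...,2]>.126)&(P[...,2]<.14)&(d>0)
k,l,st,_=cv2.connectedComponentsWithStats(m.astype(np.uint8))
for i in range(1,k):
    if st[i,4]>8: print(st[i,4],P[l==i].mean(0))
E
```

```text
t: 29.05
position: [0.4947, 0.3216, 0.2484]
ee_rot: [0.997, 0.075, -0.001, 0.001]
contact_force: [-0.2, -0.2, -0.7]
gripper_width: 0.0266
grasp_force: 59.2
t: 29.25
position: [0.4949, 0.3218, 0.2489]
ee_rot: [0.997, 0.08, -0.001, 0.0]
contact_force: [-0.3, 0.2, -1.2]
gripper_width: 0.0269
grasp_force: 59.2
[[0.987, 0.159, -0.001], [0.159, -0.987, -0.001], [-0.002, 0.001, -1.0]]
((array([521.7, 324.7]), array([215.8,  54.1]), 8.75), 953, np.float64(0.0803))
108 [0.54724529 0.32900658 0.13027003]
110 [0.59667282 0.3373888  0.13030023]
```

```bash
python3 -m jog '[[[0,0.0008,0,0.02,0,0,0],[0,0,0,0.03,0,0,0],[0,0,0,0.025,0,0,0],[0,0,0,0,0,0,0],[0,0,0,0.01,0,0,0],[0,0,0,0.01,0,0,0],[0,0,0,0,0,0,0]]]'
```

```text
t: 30.05
position: [0.4959, 0.3219, 0.1541]
ee_rot: [0.997, 0.078, -0.0, 0.0]
contact_force: [-0.7, 0.6, -0.9]
gripper_width: 0.0263
grasp_force: 59.3
```

```bash
python3 -m jog '[[[0,0,0,0.01,0,0,0],[0,0,0,0.01,0,0,0],[0,0,0,0.01,0,0,0],[0,0,0,0.01,0,0,0],[0,0,0,0.01,0,0,0],[0,0,0,0.008,0,0,0],[0,0,0,0.003,0,0,0],[0,0,0,0,0,0,0]]]'; python3 -m jog '[[[0.3,0,0,0,0,0,0],[0.55,0,0,0,0,0,0],[0.55,0,0,0,0,0,0],[0.55,0,0,0,0,0,0],[0.55,0,0,-0.03,0,0,0],[0.55,0,0,-0.045,0,0,0],[0.55,0,0,-0.045,0,0,0],[0.55,0,0,-0.045,0,0,0],[0,0,0,-0.045,0,0,-8.1],[0,0,0,-0.045,0,0,-8.1],[0,0,0,-0.02,0,0,-8.1],[0,0,0,0,0,0,-8.1],[0,0,0,0,0,0,-8.1],[0,0,0,0,0,0,-8.1],[0,0,0,0,0,0,-8.1],[0,0,0,0,0,0,-8.1],[0,0,0,0,0,0,-8.1],[0,0,0,0,0,0,-8.1]]]'; python3 - <<'E'
from h import *
print(rack('scene'))
p,d,ci=snap('scene','s4.png');P=cloud(ci,d)
m=(P[...,0]>.35)&(P[...,0]<.68)&(P[...,1]>.25)&(P[...,1]<.42)&(P[...,2]>.126)&(P[...,2]<.2)&(d>0)
k,l,st,_=cv2.connectedComponentsWithStats(m.astype(np.uint8))
for i in range(1,k):
    if st[i,4]>8: print(st[i,4],P[l==i].mean(0))
cv2.imwrite('pics/c4.png',cv2.resize(p[100:350,130:400,::-1],None,fx=2.2,fy=2.2))
E
```

```text
t: 30.85
position: [0.496, 0.322, 0.0932]
ee_rot: [0.997, 0.078, -0.0, 0.0]
contact_force: [0.7, 0.7, -0.5]
gripper_width: 0.0263
grasp_force: 59.3
t: 32.65
position: [0.4961, 0.322, 0.3688]
ee_rot: [0.706, 0.709, 0.0, 0.0]
contact_force: [-0.3, 0.6, -0.5]
gripper_width: 0.0001
grasp_force: 0.0
((array([521.8, 324.8]), array([215. ,  53.7]), 8.9), 912, np.float64(0.0803))
99 [0.49902462 0.32174684 0.13089507]
108 [0.54710142 0.32924237 0.13040224]
111 [0.596845   0.33758552 0.13030313]
```

View pics/c4.png

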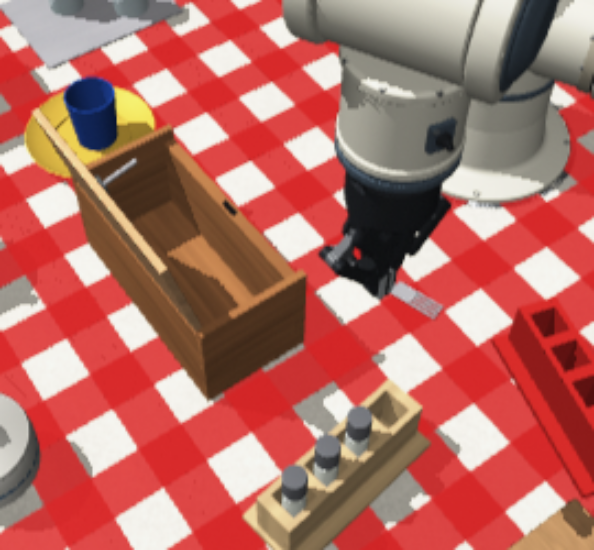

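Three tubes stand in the rack at crop (293,487), (327,457) and (358,427), with tops at 0.130; the box is empty. Now I'll go behind the flap and close it along the same arc.

```bash
python3 -m jog '[[[0,-0.0415,0.0215,0,0,0,0],[0,-0.0415,0.0215,0,0,0,0],[0,-0.0415,0.0215,0,0,0,0],[0,-0.0415,0.0215,0,0,0,0],[0,-0.0415,0.0215,0,0,0,0],[0,-0.0415,0.0215,0,0,0,0],[0,-0.0415,0.0215,0,0,0,0],[0,-0.0415,0.0215,0,0,0,0],[0,0,0,0,0,0,0],[0,0,0,0.04,0,0,0],[0,0,0,0.04,0,0,0],[0,0,0,0.021,0,0,0],[0,0,0,0,0,0,0]]]'
```

```text
t: 34.05
position: [0.6658, -0.0098, 0.2645]
ee_rot: [0.709, 0.705, -0.002, -0.002]
contact_force: [-0.1, -0.4, -0.2]
gripper_width: -0.0001
grasp_force: 0.0
```

```bash
python3 -m jog '[[[0,0,-0.012,0,0,0,0],[0,0,-0.012,0,0,0,0],[0,0,-0.011,0,0,0,0],[0,0,-0.011,0,0,0,0],[0,0,-0.011,0,0,0,0],[0,0,-0.011,0,0,0,0],[0,0,-0.01,0,0,0,0],[0,0,-0.01,0,0,0,0],[0,0,-0.01,0,0,0,0],[0,0,-0.0114,0.001,0,0,0],[0,0,-0.0114,0.001,0,0,0],[0,0,-0.0114,0.001,0,0,0],[0,0,-0.0089,0.0069,0,0,0],[0,0,-0.0089,0.0069,0,0,0],[0,0,-0.0089,0.0069,0,0,0],[0,0,0,0,0,0,0]]]'
```

```text
t: 35.65
position: [0.507, -0.0098, 0.2432]
ee_rot: [0.708, 0.706, -0.001, -0.001]
contact_force: [0.9, -0.3, 0.8]
gripper_width: -0.0002
grasp_force: 0.4
```

```bash
python3 -m jog '[[[0,0,-0.0066,0.009,0,0,0],[0,0,-0.0066,0.009,0,0,0],[0,0,-0.0066,0.009,0,0,0],[0,0,-0.0045,0.0103,0,0,0],[0,0,-0.0045,0.0103,0,0,0],[0,0,-0.0045,0.0103,0,0,0],[0,0,-0.0025,0.0104,0,0,0],[0,0,-0.0025,0.0104,0,0,0],[0,0,-0.0025,0.0104,0,0,0],[0,0,-0.005,0.002,0,0,0],[0,0,-0.005,0.002,0,0,0],[0,0,0,0,0,0,0]]]'
```

```text
t: 36.85
position: [0.4567, -0.0097, 0.1507]
ee_rot: [0.708, 0.706, -0.0, -0.0]
contact_force: [-1.2, -0.4, 1.4]
gripper_width: -0.0002
grasp_force: 0.6
```

Now press to the stop (contact there was about 0.1427 before), then let up.

```bash
python3 -m jog '[[[0,0,0,0.002,0,0,0],[0,0,0,0.002,0,0,0],[0,0,0,0.002,0,0,0],[0,0,0,0.002,0,0,0],[0,0,0,0,0,0,0]]]'
```

```text
t: 37.35
position: [0.4581, -0.0099, 0.1432]
ee_rot: [0.708, 0.707, 0.0, 0.0]
contact_force: [-4.5, 0.3, 15.7]
gripper_width: -0.0003
grasp_force: 7.7
```

```bash
python3 -m jog '[[[0,0,0,-0.003,0,0,0],[0,0,0,-0.003,0,0,0],[0,0,0,-0.003,0,0,0],[0,0,0,-0.003,0,0,0],[0,0,0,-0.004,0,0,0],[0,0,0,0,0,0,0]]]'; python3 - <<'E'
from h import *
p,d,ci=snap('scene'); P=cloud(ci,d)
m=(np.abs(P[...,0]-.47)<.02)&(np.abs(P[...,1]-.08)<.05)&(d>0);print(np.percentile(P[m][:,2],[10,50,90]))
m=(np.abs(P[...,0]-.56)<.02)&(np.abs(P[...,1]-.08)<.05)&(d>0);print(np.percentile(P[m][:,2],[10,50,90]))
E
```

```text
t: 37.95
position: [0.4582, -0.0099, 0.1594]
ee_rot: [0.708, 0.707, 0.0, 0.0]
contact_force: [-0.5, -0.6, -0.5]
gripper_width: -0.0001
grasp_force: 0.0
[0.15261211 0.46250055 0.54571634]
[0.150317   0.15269574 0.15490025]
```

Latched with no contact on the finger. Backing off and doing the final check.

```bash
python3 -m jog '[[[0,0,0,-0.01,0,0,0],[0,0,0,-0.02,0,0,0],[0,0,0,-0.04,0,0,0],[0,0,0,-0.04,0,0,0],[0,0,0,-0.04,0,0,0],[0,0,0,0,0,0,0],[0,0,0,0,0,0,0],[0,0,0,0,0,0,0]]]'; python3 - <<'E'
from h import *
p,d,ci=snap('side'); P=cloud(ci,d)
print(rack())
a=snap('scene')[0]
cv2.imwrite('pics/c5.png',cv2.resize(np.hstack([a[100:350,130:400],p[80:330,150:420]])[:,:,::-1],None,fx=1.45,fy=1.45))
E
```

```text
t: 38.8
position: [0.4573, -0.0098, 0.3083]
ee_rot: [0.708, 0.706, -0.0, -0.001]
contact_force: [0.2, 0.8, 0.2]
gripper_width: 0.0
grasp_force: 0.0
((array([522.2, 324.7]), array([215.1,  53.7]), 9.01), 897, np.float64(0.0804))
```

View pics/c5.png

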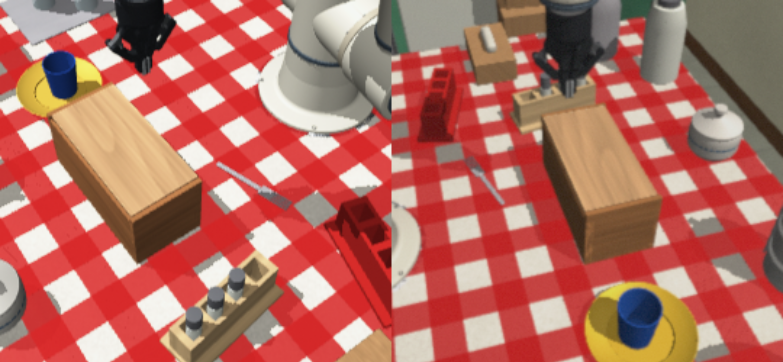

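The flap is shut, the three tubes stand in the rack (crop (195,320), (216,300), (237,280)), and the plate and cup look untouched.

```bash
python3 -c "
from workcell import r
print(r.close_job())"
```

```text
the job is handed in; nothing more can be done
None
```

The job is handed in: the flap was opened gently and is latched shut again, all three tubes from the box stand cap up in wells of the wooden rack, and the plate and cup were left alone.

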